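# Line up the finishing things by height on the marked board

## Task

Set the bench up for finishing: take the brass weight, the brown bottle, the spool of white thread and the cake of beeswax that stand in front of the wooden board and stand them on it in order of height, one centred in each brass ring, the tallest in the ring next to the steel end post and each next one lower, the lowest farthest from the post. All stand upright on their bases and are let go; leave the roll of tape and the glue pot where they are.

Things in the scene. Friction and masses are not known exactly. Their poses are not given: they have to be found in the camera images.
- board: Wooden board fixed on the bench, 110 mm wide (its x) and 430 mm long (its y), 14 mm thick. Origin: centre of its underside. Four flush brass rings (66 mm outside, dark wood inside) lie on its long centre line at y = -120, -40, +40 and +120 mm, x = 0. A low dark wooden stop (70 x 14 mm, 10 mm high) lies across the end that has no post.
- end_post: Turned steel post, 60 mm high, 28 mm foot, 20 mm head, fixed on the board's centre line 195 mm from the board's centre, at its +y or its -y end (this changes from start to start). Origin: centre of its foot, on the board's top. The ring centres lie 75, 155, 235 and 315 mm from its axis.
- weight: Turned brass weight, loose, standing in front of the board: 90 mm high, round base 59 mm across and 27 mm high, stem 28 mm across up to 61 mm, ball 32 mm across from 61 to 90 mm above its base. About 0.6 kg. Origin: centre of its underside; z up. Grip it by the ball or stem. (Another one stands far back on the bench, behind the board to the left: leave that.)
- bottle: Round brown screw-cap bottle, closed, loose, standing in front of the board: 62 mm high with the cap, body 42 mm across up to about 45 mm, cap 27 mm across. About 0.1 kg. Origin: centre of its underside; z up.
- spool: Spool wound with white thread, standing on end in front of the board: 42 mm high, two flanges 42 mm across (5 mm thick) with the thread between them 37 mm across; a short thread tail lies beside it and has no substance. About 0.06 kg. Origin: on its underside but NOT on its axis; the axis stands at x = -5, y = +16 mm in this frame (see spool_axis); z up along the axis.
- spool_axis (a point): The point on the spool's axis, at its underside: the spool's true centre, and the point that belongs in the middle of the ring.
- wax: Yellow cake of beeswax with thread grooves, loose, lying flat in front of the board: 34 mm (its x) by 46 mm (its y), 20 mm high. About 0.03 kg. Origin: centre of its underside; z up. Grip it across its x.
- tape_roll: Roll of masking tape lying flat left of the board, 100 mm across, 25 mm high: a bystander. Origin: centre of its underside.
- pot: Light metal glue pot with lid, 77 mm high, 76 mm across, right of the board: a bystander. Origin: centre of its underside.
Things that resemble listed ones, but are neither listed nor needed, are in the scene too. What is shaped like the weight but green or pink is not meant. What is shaped like the spool but blue is not meant.

How it is judged:
By the outcome, as a careful person would: the job done as asked, in the order asked, and still so for the second after the job is handed in, with the robot touching nothing.
It also fails if it takes over 109 s, if anything falls off the work surface, if the arm or the gripper's body presses on something with over 40 N, if the wrist force passes 120 N, or if a joint passes its speed limit or range.

## Robot

A 6-joint arm with a two-finger parallel gripper is mounted at the origin on a cart in front of the work surface, level with it; the furniture and walls round the work are solid. World frame = base frame: x ahead of the robot, y to its left, z up, the work surface at z = 0. Lengths are in m, angles in rad, forces in N, time in s.
With the tool pointing down it reaches from about 0.4 to 0.825 m from the base axis. Payload 7 kg.
Tool frame: the origin (TCP) lies at the very end of the fingers, on their centre line; the grasp point (between the pads) lies 19 mm behind it; x points along the fingers, y is the direction in which the jaws open and shut, and the axes are right-handed (so a half turn about x gives the same grasp; the last joint's range is limited). The gripper opens to 88 mm and grips with 3 to 60 N. Pads are 19 mm wide; open, the fingers measure 130 mm over their backs; the gripper's body (78 mm by 193 mm) begins 47 mm behind the grasp point.
Start: joints at [1.519, 0.359, 0.012, 0, -1.224, -0.288], TCP at [0.225, 0.636, 0.189] pointing down, gripper open.
Joint ranges: [-3.07, 3.07], [-1.43, 2.12], [-1.02, 1.25], [-3.03, 1.67], [-3.05, -0], [-3.03, 3.03]. Speed limits (rad/s): [2.39, 2.39, 3.01, 3.14, 3.14, 3.14].

## Interface

Orientations are given as [roll, pitch, yaw] about the fixed x, y, z axes, in that order (R = Rz(yaw) Ry(pitch) Rx(roll)).
In Python, from station import arm gives the robot as it stands.
- The arm moves only by the shell command python3 -m inch 'ROWS' [OPENING] [FORCE]. ROWS is text: rows parted by semicolons, each of 6 numbers parted by spaces: the shift along the world's x, y, z in units of 30 mm (1.0 is 30 mm), then the turn, a rotation vector about the world's x, y, z in units of 5 degrees (1.0 is 5 degrees). In form: dx dy dz wx wy wz; .... A call has 1 to 12 rows; each row shifts and turns the commanded pose from where the row before left it; what a row does not reach is not made up. A row lasts 1/8 s, in which the tool goes at most 62.5 mm and 10.7 degrees, less where a joint would pass 70% of its speed; a pose out of reach is approached as far as the arm can. A call is refused whole if a number of a shift passes 1 or a number of a turn 1, either way. A call with a gripper value outside its range is refused whole. OPENING is the opening, from 0 (shut) to 1 (fully open), set as the call begins (- or left out, the last holds). The fingers move at their own pace and stop on an object; FORCE is the grip in N (left out, the last holds). Time passes only in rows, so rows that do not move let the fingers close. It gives the time, the measured TCP pose, the force and the opening at its end, in the units of the state.
- arm.get_state(): the state, without advancing time (a new reading comes with each control period).
- arm.grab_frame(name): name is "scene" or "top" or "wrist"; returns a dict with "frame" (400x640x3 uint8, red, green, blue), "range_z" (400x640 float32, m along the optical axis (not along the pixel's ray), 0 where there is no reading), "mtx" (3x3 intrinsics, pixels), "pose" (4x4, takes a point from camera to world coordinates). Camera axes: x right, y up, looking along -z (the intrinsics and any distortion apply to the point x, -y, -z); pixel columns grow to the right and rows downward; lengths in m; the calibration is good to about 2 mm. A picture is of the moment at which its call begins.
- arm.job_done(): hands the job in, once; it reports no verdict.
Trained networks look in a picture, given as the dict that the camera call returned (one of the last four; its "shot" number tells which), for a name from the list of things; names that differ only in an ending like _2 or _b are one class to them, and where a whole thing is asked for, a point or a joint stands for the part that bears it (a point fixed in the world has none). Each returns a list of dicts, best first, with "confidence" (0 to 1); they miss things now and then, are a little off and sometimes report something else, mostly with a low value. They report only what shows in the picture. A call takes as long as a camera call. They do not tell look-alikes from the thing itself.
- arm.search_frame(picture, target): "extent" ([centre column, centre row, width, height] as shares, 0 to 1, of the picture: columns of its width, rows of its height, round what is visible of it).
- arm.masks_of(picture, target): "mask" (400x640 bool, what is visible of it) and "extent" ([centre column, centre row, width, height] as shares, 0 to 1, of the picture: columns of its width, rows of its height, round what is visible of it).
- arm.place_of(picture, target): "position" ([column, row] as shares, 0 to 1, of the picture: columns of its width, rows of its height: a listed point, or the origin of a listed thing).
The state is a dict: "t": time; "q": joint angles; "qd": joint speeds; "joint_efforts": joint torques, N m; "eef_pos": TCP position; "ee_rot": TCP orientation; "force": force on the tool from outside, world axes, zero at the start; "moment": the same for the moment, N m; "width": finger opening in m.
Only numpy, scipy, OpenCV 4.12 (cv2) and the standard library are available. Lean on these libraries where they do the work, as an engineer would, in place of code of your own. Each camera call takes 0.05 s, during which the arm holds its last target. There are 200 camera calls.

## Working session

There is one attempt and no reset: what is moved stays moved. The work goes in short steps, Python scripts to look and compute and a shell command to move; the robot and the scene stay as the last step left them, time stands still between calls to the robot, and variables do not carry over. Pictures are saved under pics/ and viewed, about 12 in all and at most 16, crops included, and the job is handed in when it is done.

```bash
mkdir -p pics; ls
cat > h.py <<'E'
import numpy as np, cv2
from station import arm
def save(p,name,crop=None,scale=1):
    im=p["frame"][:,:,::-1]
    if crop: im=im[crop[1]:crop[3],crop[0]:crop[2]]
    im=cv2.resize(im,None,fx=scale,fy=scale,interpolation=cv2.INTER_CUBIC); cv2.imwrite("pics/"+name,im)
def cloud(p):
    z=p["range_z"]; K=p["mtx"]; v,u=np.mgrid[:z.shape[0],:z.shape[1]]
    X=(u-K[0,2])/K[0,0]*z; Y=(v-K[1,2])/K[1,1]*z
    P=np.stack([X,-Y,-z],-1)@p["pose"][:3,:3].T+p["pose"][:3,3]
    P[z==0]=np.nan
    return P
def ray(p,u,v,h):
    K=p["mtx"]; d=p["pose"][:3,:3]@np.array([(u-K[0,2])/K[0,0],-(v-K[1,2])/K[1,1],-1]); o=p["pose"][:3,3]
    return o+d*(h-o[2])/d[2]
E
python3 - <<'E'
from h import *
s=arm.get_state(); print({k:np.round(s[k],3) for k in s})
for n in("scene","top"):
    p=arm.grab_frame(n); save(p,n+"0.png"); print(n,p["mtx"].round(1).tolist(),p["pose"].round(3).tolist(),[k for k in p], p["shot"])
    for t in("board","end_post","weight","bottle","spool","wax","tape_roll","pot"):
        P=cloud(p)
        for r in arm.masks_of(p,t)[:4]:
            m=r["mask"]; e=np.array(r["extent"])*[640,400,640,400]
            q=P[m]; q=q[~np.isnan(q[:,0])]
            print(t,round(r["confidence"],2),e.round(0),np.median(q,0).round(3) if len(q) else None, np.percentile(q[:,2],98).round(3) if len(q) else None)
print(arm.get_state()["t"])
E
```

```text
pics
{'t': np.float64(0.0), 'q': array([ 1.519,  0.359,  0.011, -0.   , -1.224, -0.288]), 'qd': array([ 0.001, -0.   , -0.001, -0.001,  0.003, -0.001]), 'joint_efforts': array([ 1.0000e-03, -5.8272e+01,  2.9306e+01,  6.9970e+00,  7.0000e-03,
       -0.0000e+00]), 'eef_pos': array([0.225, 0.636, 0.189]), 'ee_rot': array([ 1.67 ,  1.569, -1.811]), 'force': array([-0.684,  0.096, -0.067]), 'moment': array([-0.046,  0.021,  0.02 ]), 'width': np.float64(0.088)}
scene [[383.2, 0.0, 320.1], [0.0, 383.2, 203.8], [0.0, 0.0, 1.0]] [[0.791, 0.445, -0.419, -0.023], [-0.611, 0.595, -0.522, -0.622], [0.017, 0.669, 0.743, 0.971], [0.0, 0.0, 0.0, 1.0]] ['frame', 'range_z', 'mtx', 'pose', 'shot'] 1
board 0.65 [359. 206. 114.  82.] [ 0.62  -0.034  0.016] 0.02
end_post 0.41 [316. 166.  10.  18.] [0.591 0.176 0.037] 0.077
weight 0.85 [232. 178.  19.  29.] [0.322 0.305 0.024] 0.091
weight 0.79 [242. 158.  18.  24.] [0.403 0.376 0.023] 0.09
weight 0.76 [265. 171.  18.  26.] [0.436 0.272 0.027] 0.09
bottle 0.64 [326. 235.  17.  21.] [ 0.443 -0.072  0.044] 0.065
spool 0.8 [369. 284.  16.  17.] [ 0.431 -0.27
[... 389 characters left out ...]
.012, 0.128, 0.992, 1.221], [0.0, 0.0, 0.0, 1.0]] ['frame', 'range_z', 'mtx', 'pose', 'shot'] 2
end_post 0.4 [261. 175.  10.   6.] [0.593 0.18  0.045] 0.076
weight 0.69 [197. 234.  20.  14.] [0.407 0.381 0.018] 0.091
weight 0.63 [231. 220.  23.  18.] [0.441 0.278 0.019] 0.09
weight 0.51 [219. 259.  20.  15.] [0.329 0.311 0.018] 0.09
spool 0.62 [402. 220.  18.  13.] [ 0.437 -0.266  0.041] 0.046
spool 0.53 [414. 190.  14.  17.] [ 0.527 -0.301  0.042] 0.046
wax 0.63 [283. 216.  16.  15.] [0.452 0.11  0.02 ] 0.024
wax 0.19 [321. 164. 134.  46.] [ 0.625 -0.011  0.014] 0.02
tape_roll 0.8 [185. 164.  29.  28.] [0.633 0.435 0.023] 0.029
pot 0.93 [454. 168.  30.  28.] [ 0.601 -0.428  0.075] 0.081
0.9
```

Run:
```python
from h import *
a=cv2.imread("pics/top0.png")[120:300,165:480]; b=cv2.imread("pics/scene0.png")[110:325,190:490]
cv2.imwrite("pics/topc.png",cv2.resize(a,None,fx=2.5,fy=2.5,interpolation=cv2.INTER_CUBIC))
cv2.imwrite("pics/scenec.png",cv2.resize(b,None,fx=2.6,fy=2.6,interpolation=cv2.INTER_CUBIC))
```

```text
(no output)
```

View pics/topc.png

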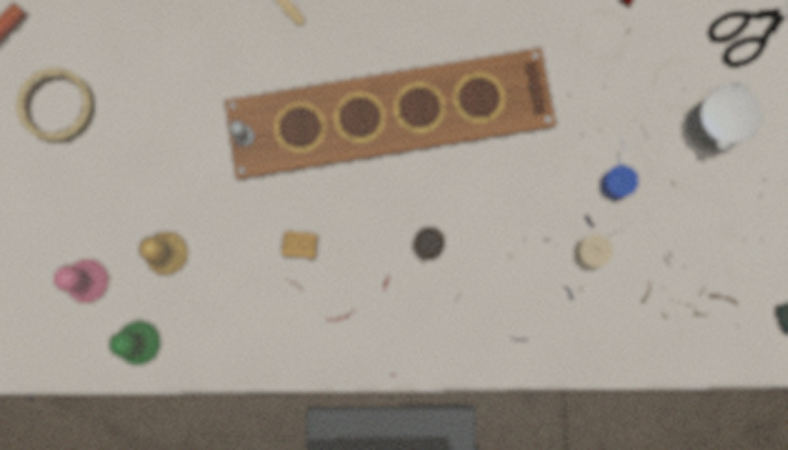

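View pics/scenec.png

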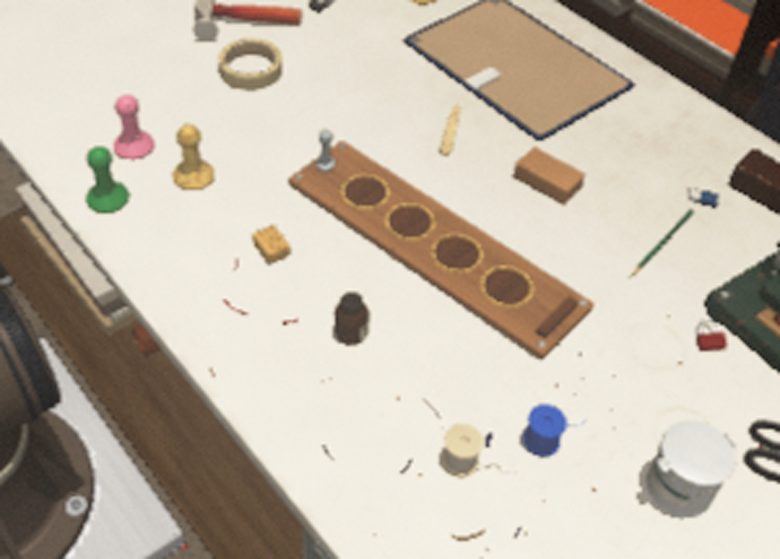

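Run:
```python
from h import *
from scipy.spatial.transform import Rotation as Ro
s=arm.get_state(); R=Ro.from_euler("xyz",s["ee_rot"]).as_matrix(); print("R",R.round(3).tolist())
w=arm.grab_frame("wrist"); print(w["mtx"].round(1).tolist(), w["pose"].round(3).tolist())
T=np.eye(4);T[:3,:3]=R;T[:3,3]=s["eef_pos"]; print("cam in tool",(np.linalg.inv(T)@w["pose"]).round(3).tolist())
for n in("top","scene"):
    p=arm.grab_frame(n); P=cloud(p); f=p["frame"].astype(int)
    hsv=cv2.cvtColor(p["frame"],cv2.COLOR_RGB2HSV).astype(int)
    reg=(P[...,0]>.5)&(P[...,0]<.75)&(abs(P[...,1])<.24)
    dark=(reg&(f.sum(2)<230)).astype(np.uint8)
    k,l,st,c=cv2.connectedComponentsWithStats(dark)
    for i in range(1,k):
        if st[i,4]>40: print(n,st[i],c[i].round(1),ray(p,*c[i],.014).round(4))
    for t in("end_post","spool_axis","board","wax","bottle"):
        for r in arm.place_of(p,t)[:2]:
            u=np.array(r["position"])*[640,400]; print(n,t,round(r["confidence"],2),u.round(1),ray(p,*u,.014 if t=="end_post" else 0).round(3))
    # loose things: height mask
    reg=(P[...,0]>.38)&(P[...,0]<.56)&(P[...,1]>-.36)&(P[...,1]<.34)&(P[...,2]>.012)
    k,l,st,c=cv2.connectedComponentsWithStats(reg.astype(np.uint8))
    for i in range(1,k):
        if st[i,4]>25:
            q=P[l==i]; zt=np.percentile(q[:,2],95); tq=q[q[:,2]>zt-.008]
            print(n,"obj",st[i],zt.round(3),tq.mean(0).round(4),f[l==i].mean(0).round(0))
```

```text
R [[-0.0, -0.333, -0.943], [0.0, -0.943, 0.333], [-1.0, 0.0, 0.0]]
[[295.1, 0.0, 316.1], [0.0, 295.1, 198.9], [0.0, 0.0, 1.0]] [[-0.333, 0.91, 0.246, 0.292], [-0.943, -0.321, -0.087, 0.612], [-0.0, -0.261, 0.965, 0.383], [0.0, 0.0, 0.0, 1.0]]
cam in tool [[0.0, 0.261, -0.965, -0.194], [1.0, -0.0, -0.0, 0.001], [-0.0, -0.965, -0.261, -0.071], [0.0, 0.0, 0.0, 1.0]]
top [353 152  11  13  54] [357.5 158. ] [ 0.6457 -0.1321  0.014 ]
top end_post 0.65 [261.5 176. ] [0.589 0.185 0.014]
top spool_axis 0.5 [407.1 192.9] [ 0.529 -0.294  0.   ]
top board 0.83 [322.6 169.1] [ 0.613 -0.017  0.   ]
top bottle 0.5 [339.1 214.5] [ 0.46  -0.069  0.   ]
top obj [258 185  32   6 101] 0.018 [0.5527 0.1534 0.0143] [144. 113.  89.]
top obj [406 185  14  14 144] 0.046 [ 0.5284 -0.3045  0.042 ] [ 81.  99. 148.]
top obj [330 210  13  14 142] 0.063 [ 0.4517 -0.0573  0.0611] [95. 88. 81.]
top obj [220 213  19  16 196] 0.089 [0.4442 0.2846 0.0863] [141. 123.  90.]
top obj [277 212  15  11 149] 0.023 [0.4525 0.1092 0.0198] [163. 138. 100.]
top obj [396 213  14  14 147] 0.045 [ 0.4392 -0.268   0.0417] [174. 162. 
[... 211 characters left out ...]
27 -0.01  -0.   ]
scene board 0.65 [293.3 202.2] [0.456 0.121 0.   ]
scene wax 0.66 [293.1 204.9] [0.449 0.111 0.   ]
scene bottle 0.55 [324.  236.7] [ 0.449 -0.058  0.   ]
scene bottle 0.29 [285.5 137.4] [ 0.633  0.429 -0.   ]
scene obj [257 158  15  22 198] 0.09 [0.44   0.2774 0.0879] [177. 150. 100.]
scene obj [301 175  30  25 109] 0.018 [0.5522 0.1367 0.0156] [169. 124.  91.]
scene obj [288 196  14  14 117] 0.024 [0.449  0.1039 0.0209] [206. 166. 107.]
scene obj [319 222  13  19 210] 0.064 [ 0.4484 -0.0625  0.062 ] [92. 81. 72.]
scene obj [393 265  16  18 208] 0.046 [ 0.5259 -0.3092  0.0436] [ 86. 107. 170.]
scene obj [361 273  15  18 213] 0.046 [ 0.436  -0.2724  0.0434] [206. 192. 159.]
```

The brass weight (crop 163,252) fits, as against the pink (80,280) and green (135,342) ones. The cream spool (593,252) fits, as against the blue one (620,182). The steel post is at the board's left (+y) end and the stop is at the right. I'll move over the weight with the jaws turned across the board.

```bash
python3 -m inch '.6 -1 -.1 0 0 -1;.6 -1 -.1 0 0 -1;.6 -1 -.1 0 0 -1;.6 -1 -.1 0 0 -1;.6 -1 -.1 0 0 -1;.6 -1 -.1 0 0 -1;.6 -1 -.1 0 0 -1;.6 -1 -.1 0 0 -1;.6 -1 -.1 0 0 -1;.6 -1 -.1 0 0 -1;.6 -1 -.1 0 0 -1;.6 -1 -.1 0 0 -1' 0.75 20
python3 - <<'E'
from h import *
w=arm.grab_frame("wrist"); save(w,"w1.png"); s=arm.get_state(); print(s["eef_pos"].round(4),s["ee_rot"],s["q"].round(2),s["t"],s["width"])
print(w["pose"].round(3).tolist())
E
```

```text
t: 3.05
eef_pos: [0.4415, 0.2754, 0.1536]
ee_rot: [-0.977, 1.57, 0.775]
force: [1.0, 0.1, 0.3]
width: 0.0658
[0.4421 0.2726 0.1531] [ 2.52486037  1.56960924 -2.01178549] [ 0.93  0.13 -0.38  0.   -1.06 -0.76] 3.1 0.06607019235416457
[[-0.984, 0.174, 0.046, 0.455], [-0.181, -0.949, -0.257, 0.205], [-0.001, -0.261, 0.965, 0.347], [0.0, 0.0, 0.0, 1.0]]
```

View pics/w1.png

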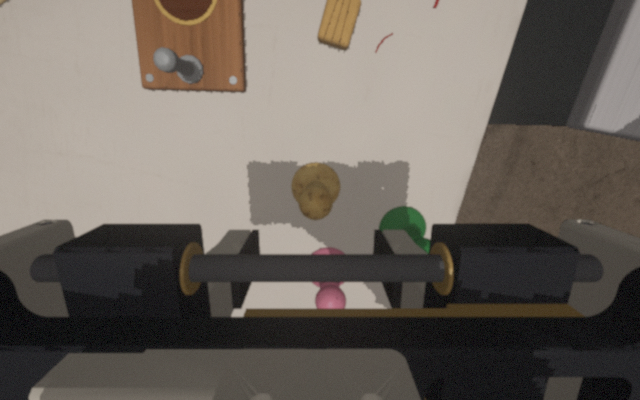

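```bash
cat >> h.py <<'E'
from scipy.optimize import minimize
PROF={"weight":[(0,.027,.0295),(.027,.061,.014),(.061,.065,.013),(.067,.084,.016),(.084,.09,.011)],
 "bottle":[(0,.045,.021),(.048,.062,.0135)],"spool":[(0,.005,.021),(.005,.037,.0185),(.037,.042,.021)]}
def proj(p,X):
    q=(X-p["pose"][:3,3])@p["pose"][:3,:3]; K=p["mtx"]
    return np.stack([K[0,2]+K[0,0]*q[:,0]/-q[:,2],K[1,2]+K[1,1]*q[:,1]/q[:,2]],1)
A=np.linspace(0,2*np.pi,48,endpoint=False); C=np.stack([np.cos(A),np.sin(A)],1)
def sil(p,prof,x,y,zb=0):
    m=np.zeros((800,1280),np.uint8)
    for a,b,r in prof:
        X=np.concatenate([np.c_[C*r+[x,y],np.full(48,zb+z)] for z in(a,b)])
        h=cv2.convexHull(proj(p,X).astype(np.float32))
        cv2.fillPoly(m,[np.round((h*2+.5)*16).astype(np.int32)],1,shift=4)
    return m
def fit(p,name,mask,x0,y0,zb=0):
    M=cv2.resize(mask.astype(np.uint8),(1280,800),interpolation=cv2.INTER_NEAREST)
    f=lambda v:-np.sum(sil(p,PROF[name],v[0],v[1],zb)&M)/max(1,np.sum(sil(p,PROF[name],v[0],v[1],zb)|M))
    b=None
    for d in (0,.006):
        r=minimize(f,[x0+d,y0-d],method="Nelder-Mead",options=dict(initial_simplex=[[x0+d,y0-d],[x0+d+.01,y0-d],[x0+d,y0-d+.01]],xatol=1e-4,fatol=1e-5))
        if b is None or r.fun<b.fun:b=r
    return b.x.round(4),-round(b.fun,3)
def near(p,x,y,z,rad):
    u=proj(p,np.array([[x,y,z],[x+rad,y,z],[x,y+rad,z]])); R=max(np.hypot(*(u[1]-u[0])),np.hypot(*(u[2]-u[0])))
    v,c=np.mgrid[:400,:640]; return np.hypot(c-u[0,0],v-u[0,1])<R
def mask(p,name,x,y,zb=0):
    h=cv2.cvtColor(p["frame"],cv2.COLOR_RGB2HSV).astype(int)
    n=near(p,x,y,zb+.02,.075 if name=="weight" else .045)
    if name=="weight": m=(h[...,0]>14)&(h[...,0]<30)&(h[...,1]>90)
    if name=="bottle": m=h[...,2]<100
    if name=="spool": m=(h[...,1]>35)&(h[...,0]>10)&(h[...,0]<35)
    m=(m&n).astype(np.uint8); m=cv2.morphologyEx(m,cv2.MORPH_CLOSE,np.ones((5,5)))
    k,l,st,c=cv2.connectedComponentsWithStats(m); return l==1+np.argmax(st[1:,4])
def overlay(p,name,m,x,y,fn,zb=0,crop=None,scale=1):
    im=p["frame"][:,:,::-1].copy(); im=cv2.resize(im,(1280,800))
    for q,c in((sil(p,PROF[name],x,y,zb),(0,0,255)),(cv2.resize(m.astype(np.uint8),(1280,800)),(255,0,0))):
        cs,_=cv2.findContours(q,cv2.RETR_EXTERNAL,cv2.CHAIN_APPROX_NONE); cv2.drawContours(im,cs,-1,c,1)
    if crop: im=im[crop[1]*2:crop[3]*2,crop[0]*2:crop[2]*2]
    cv2.imwrite("pics/"+fn,cv2.resize(im,None,fx=scale,fy=scale))
E
python3 - <<'E'
from h import *
w=arm.grab_frame("wrist"); s=arm.get_state(); print(s["eef_pos"].round(4))
m=mask(w,"weight",.44,.28); v,i=fit(w,"weight",m,.44,.28); print("wrist",v,i,m.sum())
overlay(w,"weight",m,*v,"ov1.png",crop=(250,140,400,250),scale=2)
for n in("scene","top"):
    p=arm.grab_frame(n)
    for o,x,y in(("weight",.44,.28),("bottle",.45,-.06),("spool",.436,-.27)):
        m=mask(p,o,x,y); print(n,o,*fit(p,o,m,x,y),m.sum())
E
```

```text
[0.4417 0.274  0.1533]
wrist [0.4538 0.3613] -0.0 2005
scene weight [0.5    0.2475] -0.0 217
scene bottle [ 0.49   -0.0875] -0.0 180
scene spool [ 0.441 -0.205] -0.0 281
top weight [0.4987 0.3062] -0.0 177
top bottle [ 0.4925 -0.0425] -0.0 92
top spool [ 0.4622 -0.2112] -0.0 157h.py:32: RuntimeWarning: overflow encountered in scalar negative
  f=lambda v:-np.sum(sil(p,PROF[name],v[0],v[1],zb)&M)/max(1,np.sum(sil(p,PROF[name],v[0],v[1],zb)|M))
```

View pics/ov1.png

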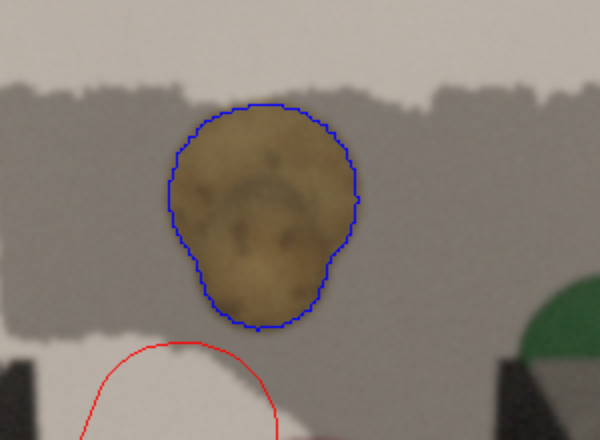

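The crop confirms the brass weight. The mask (blue) is clean, and the fit failed because of an unsigned-negation bug in my code, which I'm fixing.

```bash
sed -i 's/f=lambda v:-np.sum(sil(p,PROF\[name\],v\[0\],v\[1\],zb)&M)/f=lambda v:-float(np.sum(sil(p,PROF[name],v[0],v[1],zb)\&M))/' h.py
python3 - <<'E'
from h import *
w=arm.grab_frame("wrist"); s=arm.get_state(); print(s["eef_pos"].round(4))
m=mask(w,"weight",.44,.28); v,i=fit(w,"weight",m,.44,.28); print("wrist",v,i,m.sum())
for n in("scene","top"):
    p=arm.grab_frame(n)
    for o,x,y in(("weight",.44,.28),("bottle",.45,-.06),("spool",.436,-.27)):
        m=mask(p,o,x,y); print(n,o,*fit(p,o,m,x,y),m.sum())
E
```

```text
[0.4411 0.2765 0.1536]
wrist [0.4423 0.279 ] 0.82 1990
scene weight [0.4439 0.2848] 0.655 221
scene bottle [ 0.4474 -0.0589] 0.705 179
scene spool [ 0.4365 -0.2721] 0.946 281
top weight [0.4439 0.2829] 0.605 190
top bottle [ 0.4509 -0.0568] 0.585 92
top spool [ 0.4381 -0.2702] 0.851 154
```

Run:
```python
from h import *
w=arm.grab_frame("wrist"); s=arm.get_state(); print(s["eef_pos"].round(4))
m=mask(w,"weight",.44,.28); v,i=fit(w,"weight",m,.44,.28); print(v,i,m.sum(),sil(w,PROF["weight"],*v).sum()/4)
P=cloud(w); q=P[m]; print(np.nanpercentile(q,[1,50,99],axis=0).round(3), np.nanmedian(P[100:140,260:400].reshape(-1,3),0))
overlay(w,"weight",m,*v,"ov2.png",crop=(250,140,400,250),scale=2)
```

```text
[0.4408 0.2771 0.1536]
[0.4426 0.2792] 0.818 1986 2428.25
[[0.416 0.255 0.004]
 [0.444 0.274 0.025]
 [0.468 0.296 0.089]] [ 0.43965144  0.20457602 -0.00180946]
```

View pics/ov2.png

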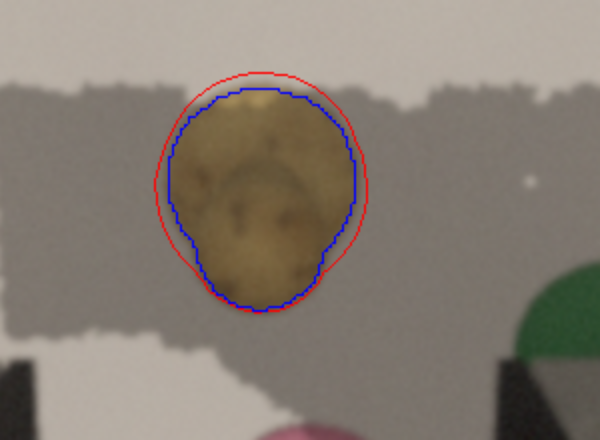

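```bash
sed -i 's/"weight":\[(0,.027,.0295)/"weight":[(0,.006,.0295),(.006,.027,.022)/' h.py
python3 - <<'E'
from h import *
w=arm.grab_frame("wrist"); s=arm.get_state(); print(s["eef_pos"].round(4),s["t"])
m=mask(w,"weight",.44,.28); v,i=fit(w,"weight",m,.44,.28); print(v,i,m.sum(),sil(w,PROF["weight"],*v).sum()/4)
from scipy.spatial.transform import Rotation as Ro
R=Ro.from_euler("xyz",s["ee_rot"]).as_matrix(); d=np.r_[v,.036]-s["eef_pos"]
print("jaw",R[:,1].round(3),"shift/30mm",(d/.03).round(2))
for n in("scene","top"):
    p=arm.grab_frame(n); m=mask(p,"weight",.44,.28); print(n,*fit(p,"weight",m,.44,.28))
E
```

```text
[0.4407 0.2771 0.1536] 3.5
[0.4426 0.2796] 0.872 1986 2280.25
jaw [-0.983 -0.184 -0.   ] shift/30mm [ 0.06  0.08 -3.92]
scene [0.4412 0.2818] 0.708
top [0.4403 0.282 ] 0.641
```

```bash
python3 -m inch '.05 .1 -.9 0 0 0;0 0 -.9 0 0 0;0 0 -.9 0 0 0;0 0 -.9 0 0 0;0 0 -.3 0 0 0;0 0 0 0 0 0' - && python3 -m inch '0 0 0 0 0 0;0 0 0 0 0 0;0 0 0 0 0 0;0 0 0 0 0 0;0 0 0 0 0 0' 0 40 && python3 -m inch '0 0 1 0 0 0;0 0 1 0 0 0;0 0 1 0 0 0;0 0 .5 0 0 0;0 0 0 0 0 0'
```

```text
t: 4.35
eef_pos: [0.4424, 0.2794, 0.0364]
ee_rot: [2.492, 1.57, -2.036]
force: [-0.5, 0.2, 0.6]
width: 0.0657
t: 4.97
eef_pos: [0.4424, 0.2793, 0.0366]
ee_rot: [0.881, 1.571, 2.636]
force: [-1.9, -1.3, 2.2]
width: 0.0283
t: 5.6
eef_pos: [0.4424, 0.2795, 0.1414]
ee_rot: [-0.273, 1.57, 1.482]
force: [-0.3, -0.3, -7.7]
width: 0.0278
```

```bash
python3 -m inch '.75 -.8 .1 0 0 0;.75 -.8 .1 0 0 0;.75 -.8 .1 0 0 0;.75 -.8 .1 0 0 0;.75 -.8 .1 0 0 0;.75 -.8 .1 0 0 0;.75 -.8 .1 0 0 0;0 0 0 0 0 0;0 0 0 0 0 0'
python3 - <<'E'
from h import *
w=arm.grab_frame("wrist"); save(w,"w2.png"); s=arm.get_state(); print(s["eef_pos"].round(4),s["t"],s["width"])
np.savez("w2.npz",**{k:w[k] for k in("frame","range_z","mtx","pose")})
for n in("top","scene"):
    p=arm.grab_frame(n); np.savez(n+"2.npz",**{k:p[k] for k in("frame","range_z","mtx","pose")})
E
```

```text
t: 6.72
eef_pos: [0.5988, 0.1112, 0.1602]
ee_rot: [1.559, 1.567, -2.971]
force: [-0.2, -0.2, -6.8]
width: 0.028
[0.5989 0.1115 0.1608] 6.775 0.0281664597002514
```

View pics/w2.png

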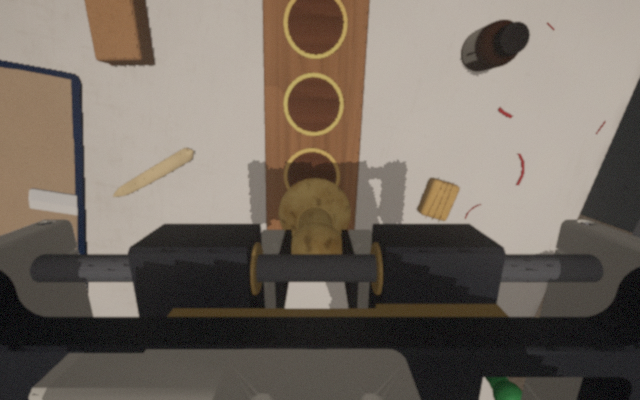

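```bash
cat >> h.py <<'E'
def board(p,x0=.62,y0=-.008,th0=None):
    lab=cv2.cvtColor(p["frame"],cv2.COLOR_RGB2LAB).astype(np.float32); g=cv2.GaussianBlur(lab[...,2]+.5*lab[...,0],(0,0),1.0)
    best=None
    def cost(v):
        a=np.array([np.cos(v[2]),np.sin(v[2])])  # towards post
        s=0
        pts=np.concatenate([np.c_[np.array(v[:2])+a*d+C*.031,np.full(48,.014)] for d in(.12,.04,-.04,-.12)])
        ins=np.concatenate([np.c_[np.array(v[:2])+a*d+C*.024,np.full(48,.014)] for d in(.12,.04,-.04,-.12)])
        def smp(X):
            u=proj(p,X).astype(np.float32); return cv2.remap(g,u[:,:1],u[:,1:],cv2.INTER_LINEAR,borderValue=150)
        return -float(np.clip(smp(pts)-smp(ins),-20,40).mean())
    for dx in(-.01,0,.01):
        for dy in(-.01,0,.01):
            for th in(1.70,1.75,1.8):
                r=minimize(cost,[x0+dx,y0+dy,th],method="Nelder-Mead",options=dict(initial_simplex=[[x0+dx,y0+dy,th],[x0+dx+.006,y0+dy,th],[x0+dx,y0+dy+.006,th],[x0+dx,y0+dy,th+.03]],xatol=1e-4,fatol=1e-3))
                if best is None or r.fun<best.fun: best=r
    v=best.x; a=np.array([np.cos(v[2]),np.sin(v[2])])
    return v.round(4),best.fun,[(v[:2]+a*d).round(4) for d in(.12,.04,-.04,-.12)]
E
python3 - <<'E'
from h import *
for n in("w2","top2","scene2"):
    p=dict(np.load(n+".npz")); v,f,r=board(p); print(n,v,round(f,1),*r)
    if n=="w2":
        im=cv2.resize(p["frame"][:,:,::-1],(1280,800))
        for c in r:
            for q in proj(p,np.c_[c+C*.031,np.full(48,.014)]): cv2.circle(im,tuple((q*2+.5).astype(int)),1,(255,0,0),-1)
        cv2.imwrite("pics/ov3.png",im[0:440,480:800])
E
```

```text
w2 [ 0.6233 -0.0134  1.7177] -22.9 [0.6057 0.1053] [0.6174 0.0262] [ 0.6292 -0.053 ] [ 0.6409 -0.1321]
top2 [ 0.6255 -0.0091  1.7266] -20.5 [0.6068 0.1094] [0.6193 0.0304] [ 0.6317 -0.0487] [ 0.6441 -0.1277]
scene2 [ 0.6241 -0.0111  1.7261] -24.2 [0.6055 0.1075] [0.6179 0.0284] [ 0.6303 -0.0506] [ 0.6427 -0.1296]
```

View pics/ov3.png

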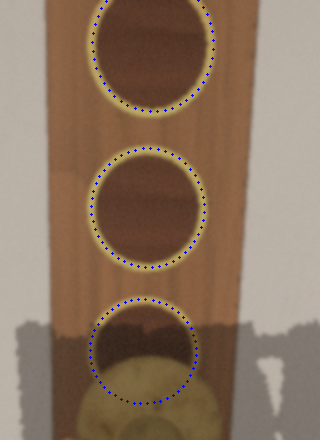

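```bash
python3 -m inch '.24 -.2 -.6 0 0 0;0 0 -.8 0 0 0;0 0 -.8 0 0 0;0 0 -.8 0 0 0;0 0 -.4 0 0 0;0 0 -.15 0 0 0;0 0 -.1 0 0 0;0 0 0 0 0 0;0 0 0 0 0 0'
python3 - <<'E'
from h import *
from scipy.spatial.transform import Rotation as Ro
s=arm.get_state(); print(s["eef_pos"].round(4),s["force"].round(1),s["t"])
w=arm.grab_frame("wrist"); save(w,"w3.png",(220,60,420,270),2.8); v,f,r=board(w); print(v,f,*r)
E
```

```text
t: 8.0
eef_pos: [0.6076, 0.1056, 0.0537]
ee_rot: [-1.35, 1.57, 0.404]
force: [0.6, -0.1, -5.6]
width: 0.028
[0.6076 0.1056 0.0537] [ 0.6 -0.1 -5.6] 8.0
[ 0.6244 -0.0144  1.7404] -16.002965927124023 [0.6041 0.1039] [0.6176 0.025 ] [ 0.6311 -0.0539] [ 0.6446 -0.1327]
```

View pics/w3.png

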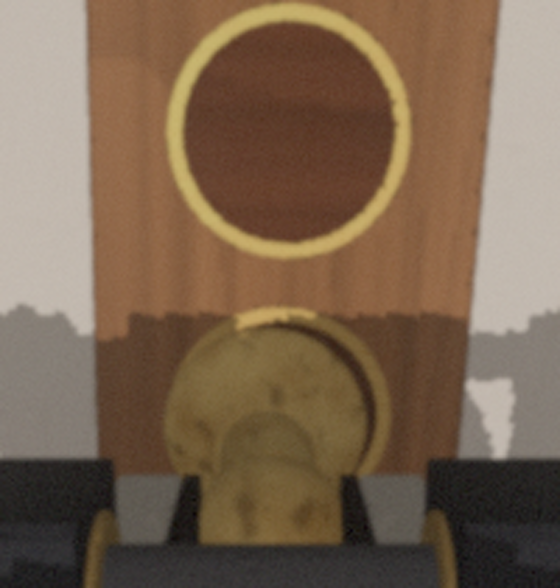

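The weight is about 4 mm too far toward +x: the dark gap and ring show on the right, with the base spanning 165–365 against the ring's 168–390. I'll correct it before touching down.

```bash
python3 -m inch '-.12 -.03 0 0 0 0;0 0 0 0 0 0;0 0 -.06 0 0 0;0 0 -.05 0 0 0;0 0 0 0 0 0'
python3 - <<'E'
from h import *
s=arm.get_state(); print(s["eef_pos"].round(4),s["force"].round(1),s["t"])
w=arm.grab_frame("wrist"); save(w,"w4.png",(220,60,420,270),2.8); v,f,r=board(w); print(v,f,*r)
E
```

```text
t: 8.68
eef_pos: [0.6049, 0.1044, 0.0514]
ee_rot: [-1.796, 1.568, -0.04]
force: [-1.0, -1.4, 5.1]
width: 0.0278
[0.6049 0.1044 0.0514] [-1.  -1.4  5.1] 8.675
[ 0.6243 -0.0138  1.7277] -14.193121910095215 [0.6056 0.1047] [0.6181 0.0257] [ 0.6306 -0.0533] [ 0.6431 -0.1324]
```

View pics/w4.png

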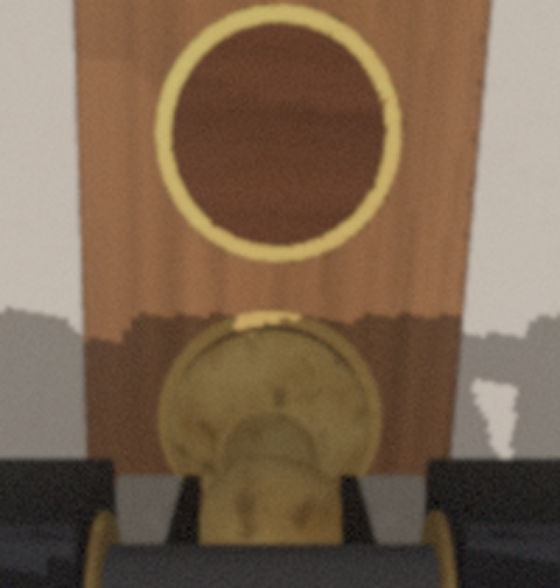

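```bash
python3 -m inch '0 0 0 0 0 0;0 0 0 0 0 0;0 0 .9 0 0 0;0 0 .9 0 0 0;0 0 .9 0 0 0;-.87 -.9 0 0 0 0;-.87 -.9 0 0 0 0;-.87 -.9 0 0 0 0;-.87 -.9 0 0 0 0;-.87 -.9 0 0 0 0;-.87 -.9 0 0 0 0;0 0 0 0 0 0' .75 && python3 -m inch '0 0 0 0 0 0;0 0 0 0 0 0'
python3 - <<'E'
from h import *
s=arm.get_state(); print(s["eef_pos"].round(4),s["force"].round(1),s["t"])
w=arm.grab_frame("wrist"); m=mask(w,"bottle",.448,-.06); v,i=fit(w,"bottle",m,.448,-.06); print(v,i,m.sum())
overlay(w,"bottle",m,*v,"w5.png",crop=(200,60,440,300),scale=1.2); print(((np.r_[v,.007]-s["eef_pos"])/.03).round(2))
E
```

```text
t: 10.22
eef_pos: [0.4455, -0.0586, 0.131]
ee_rot: [-1.048, 1.57, 0.705]
force: [-1.0, -0.1, 0.0]
width: 0.0654
t: 10.48
eef_pos: [0.4477, -0.0571, 0.1307]
ee_rot: [-1.732, 1.57, 0.023]
force: [0.3, 0.6, 0.6]
width: 0.0656
[ 0.4477 -0.0571  0.1307] [0.3 0.6 0.6] 10.475
[ 0.4499 -0.0636] 0.863 1439
[ 0.07 -0.22 -4.12]
```

View pics/w5.png

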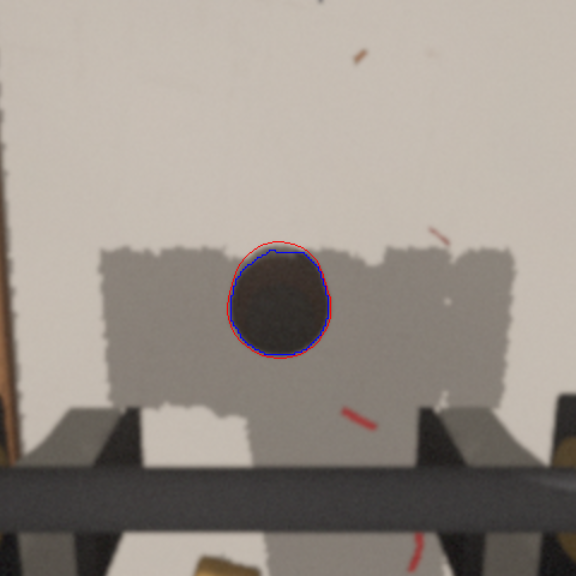

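```bash
python3 -m inch '.07 -.2 -.9 0 0 0;0 0 -.9 0 0 0;0 0 -.9 0 0 0;0 0 -.9 0 0 0;0 0 -.5 0 0 0;0 0 0 0 0 0;0 0 0 0 0 0' && python3 -m inch '0 0 0 0 0 0;0 0 0 0 0 0;0 0 0 0 0 0;0 0 0 0 0 0' 0 20 && python3 -m inch '0 0 .5 0 0 0;0 0 .9 0 0 0;0 0 .9 0 0 0;0 0 .9 0 0 0;0 0 0 0 0 0'
```

```text
t: 11.4
eef_pos: [0.4497, -0.0633, 0.008]
ee_rot: [-2.049, 1.57, -0.293]
force: [-0.3, -0.1, 0.3]
width: 0.0657
t: 11.9
eef_pos: [0.4491, -0.0635, 0.0078]
ee_rot: [-1.417, 1.571, 0.338]
force: [-0.2, 0.4, -1.4]
width: 0.0317
t: 12.52
eef_pos: [0.4505, -0.0632, 0.1055]
ee_rot: [-1.529, 1.567, 0.226]
force: [0.0, -0.2, -1.5]
width: 0.0302
```

The opening is 30 mm where a 42 mm body was expected, so I'm looking before I go on.

Run:
```python
from h import *
s=arm.get_state(); print(s["eef_pos"].round(4),s["force"].round(1),s["t"],s["width"])
w=arm.grab_frame("wrist"); p=arm.grab_frame("scene")
a=cv2.resize(w["frame"][50:300,200:440,::-1],None,fx=2,fy=2); b=cv2.resize(p["frame"][170:270,270:366,::-1],(480,500),interpolation=cv2.INTER_CUBIC)
cv2.imwrite("pics/w6.png",np.hstack([a,b])[:, :800] if False else cv2.resize(np.hstack([a,b]),(800,417)))
```

```text
[ 0.4505 -0.0632  0.1055] [ 0.  -0.2 -1.5] 12.525 0.030223542737069422
```

View pics/w6.png

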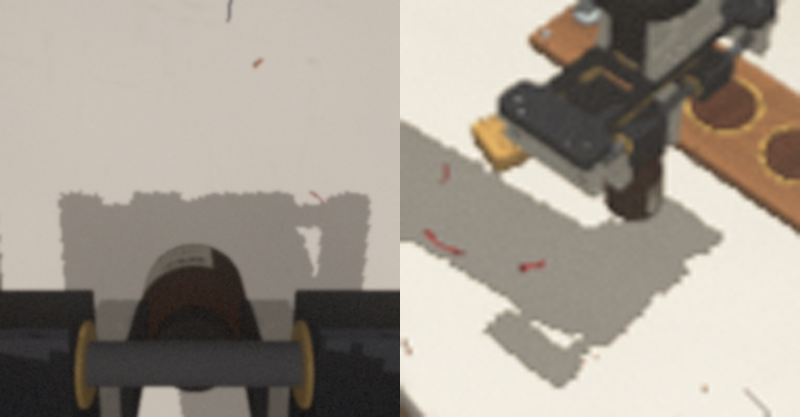

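Run:
```python
from h import *
w=arm.grab_frame("wrist"); s=arm.get_state(); print(s["eef_pos"].round(4))
for y in(-.063,-.073,-.083):
    im=None
for k,(y,c) in enumerate(((-.063,(255,0,0)),(-.078,(0,255,0)),(-.088,(0,0,255)))):
    q=sil(w,PROF["bottle"],.4495,y,.0977)
    if k==0: im=cv2.resize(w["frame"][:,:,::-1],(1280,800))
    cs,_=cv2.findContours(q,cv2.RETR_EXTERNAL,cv2.CHAIN_APPROX_NONE); cv2.drawContours(im,cs,-1,c,1)
im=np.clip(im.astype(float)*1.6,0,255).astype(np.uint8)
cv2.imwrite("pics/w7.png",cv2.resize(im[280:640,440:860],(800,686))[:600])
P=cloud(w); z=P[170:260,290:345]; ok=(z[...,2]>.08); 
for r in range(180,262,6): print(r,[tuple((P[r,c]*1000).round(0).astype(int)) if np.isfinite(P[r,c,0]) else None for c in(300,315,330)])
```

```text
[ 0.4484 -0.0636  0.1029]
180 [(np.int64(468), np.int64(-71), np.int64(-3)), (np.int64(453), np.int64(-74), np.int64(-2)), (np.int64(437), np.int64(-77), np.int64(-2))]
186 [(np.int64(467), np.int64(-65), np.int64(-2)), (np.int64(451), np.int64(-68), np.int64(-1)), (np.int64(436), np.int64(-71), np.int64(0))]
192 [(np.int64(466), np.int64(-58), np.int64(-3)), (np.int64(450), np.int64(-61), np.int64(-2)), (np.int64(435), np.int64(-64), np.int64(-2))]
198 [(np.int64(465), np.int64(-52), np.int64(-2)), (np.int64(454), np.int64(-83), np.int64(105)), (np.int64(434), np.int64(-58), np.int64(-3))]
204 [(np.int64(463), np.int64(-78), np.int64(109)), (np.int64(454), np.int64(-83), np.int64(119)), (np.int64(444), np.int64(-83), np.int64(112))]
210 [(np.int64(462), np.int64(-79), np.int64(123)), (np.int64(454), np.int64(-82), np.int64(130)), (np.int64(444), np.int64(-82), np.int64(124))]
216 [(np.int64(462), np.int64(-78), np.int64(132)), (np.int64(453), np.int64(-81), np.int64(137)), (np.int64(445), np.int64(-82), np.int64(134))]
222 [(np.int64(461), np.int64(-76), np.int64(137)), (np.int64(45
[... 257 characters left out ...]
(-70), np.int64(141)), (np.int64(452), np.int64(-75), np.int64(148)), (np.int64(443), np.int64(-74), np.int64(142))]
240 [(np.int64(459), np.int64(-69), np.int64(147)), (np.int64(452), np.int64(-75), np.int64(156)), (np.int64(444), np.int64(-74), np.int64(150))]
246 [(np.int64(459), np.int64(-69), np.int64(154)), (np.int64(451), np.int64(-71), np.int64(155)), (np.int64(444), np.int64(-72), np.int64(155))]
252 [(np.int64(458), np.int64(-67), np.int64(156)), (np.int64(451), np.int64(-67), np.int64(155)), (np.int64(443), np.int64(-69), np.int64(156))]
258 [(np.int64(460), np.int64(-95), np.int64(220)), (np.int64(456), np.int64(-96), np.int64(219)), (np.int64(451), np.int64(-97), np.int64(220))]
```

View pics/w7.png

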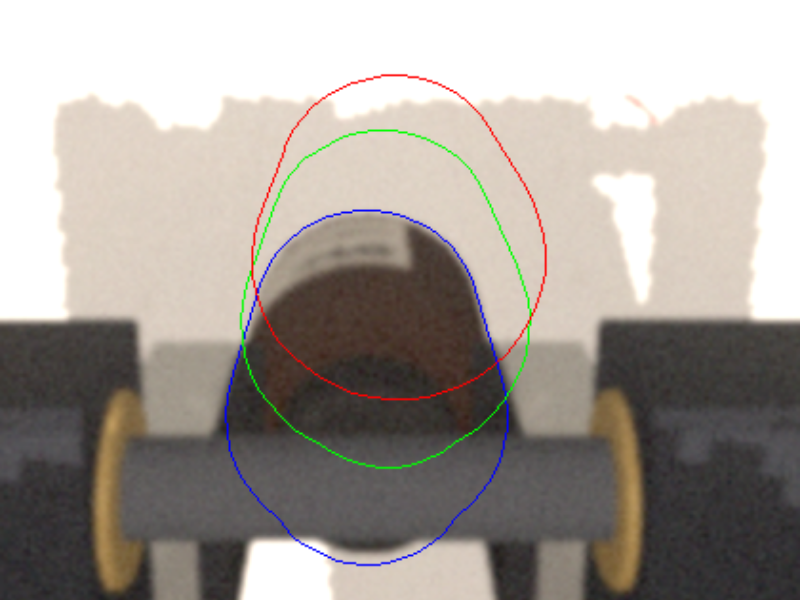

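The bottle is upright and centred between the fingers: the blue model at the TCP matches, and the depth data put its base at the expected height. The narrow reading is harmless, so I'm carrying it to ring 2.

```bash
python3 -m inch '.8 .42 .05 0 0 0;.8 .42 .05 0 0 0;.8 .42 .05 0 0 0;.8 .42 .05 0 0 0;.8 .42 .05 0 0 0;.8 .42 .05 0 0 0;.8 .42 .05 0 0 0;0 0 0 0 0 0;0 0 -.9 0 0 0;0 0 -.9 0 0 0;0 0 -.5 0 0 0;0 0 0 0 0 0' && python3 -m inch '0 0 0 0 0 0'
python3 - <<'E'
from h import *
s=arm.get_state(); print(s["eef_pos"].round(4),s["force"].round(1),s["t"],s["width"])
w=arm.grab_frame("wrist"); save(w,"w8.png",(220,60,420,270),2.8); v,f,r=board(w); print(v,f,*r)
E
```

```text
t: 14.18
eef_pos: [0.6158, 0.0242, 0.0437]
ee_rot: [1.713, 1.568, -2.816]
force: [-0.4, 0.2, 0.2]
width: 0.0263
t: 14.3
eef_pos: [0.6176, 0.0247, 0.0459]
ee_rot: [-1.697, 1.57, 0.058]
force: [0.6, 0.2, -0.5]
width: 0.026
[0.6176 0.0247 0.0459] [ 0.6  0.2 -0.5] 14.3 0.02596887896606633
[ 0.6247 -0.0131  1.7012] -20.217805862426758 [0.6091 0.1059] [0.6195 0.0266] [ 0.6299 -0.0527] [ 0.6404 -0.132 ]
```

View pics/w8.png

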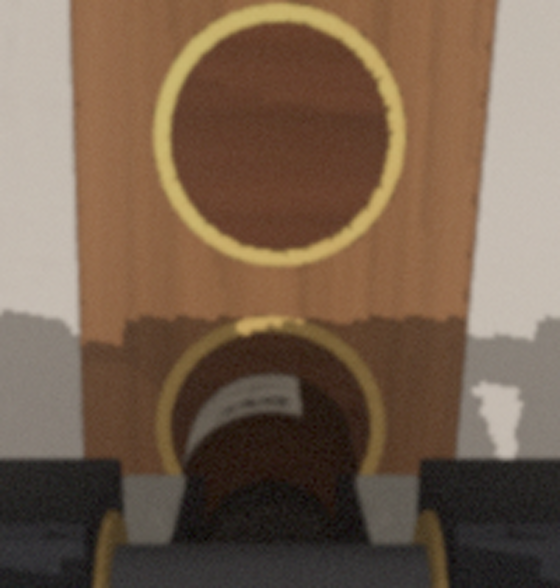

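Run:
```python
from h import *
w=arm.grab_frame("wrist"); s=arm.get_state(); print(s["eef_pos"].round(4),s["width"],s["force"].round(1))
P=cloud(w)
for r in range(172,262,5): print(r,[(P[r,c]*1000).round(0).tolist() for c in(300,316,332)])
p=arm.grab_frame("scene"); Q=cloud(p)
u=proj(p,np.array([[.617,.025,.04]]))[0]; print(u)
c=[int(u[0])-30,int(u[1])-26,int(u[0])+30,int(u[1])+24]
a=cv2.resize(p["frame"][c[1]:c[3],c[0]:c[2],::-1],(600,500),interpolation=cv2.INTER_CUBIC); cv2.imwrite("pics/s9.png",a)
```

```text
[0.6178 0.0249 0.0463] 0.02632140615519781 [-0.3  0.8 -0.1]
172 [[637.0, -4.0, 12.0], [624.0, -6.0, 13.0], [612.0, -8.0, 12.0]]
177 [[636.0, 0.0, 12.0], [624.0, -2.0, 13.0], [611.0, -5.0, 12.0]]
182 [[635.0, 4.0, 12.0], [623.0, 2.0, 12.0], [611.0, -1.0, 14.0]]
187 [[635.0, 8.0, 13.0], [622.0, 5.0, 13.0], [610.0, 3.0, 13.0]]
192 [[634.0, 12.0, 12.0], [622.0, 10.0, 12.0], [609.0, 7.0, 14.0]]
197 [[633.0, 16.0, 13.0], [623.0, 4.0, 50.0], [611.0, 4.0, 40.0]]
202 [[632.0, 9.0, 52.0], [622.0, 5.0, 60.0], [612.0, 5.0, 52.0]]
207 [[632.0, 9.0, 62.0], [622.0, 5.0, 68.0], [612.0, 5.0, 61.0]]
212 [[631.0, 9.0, 71.0], [622.0, 6.0, 75.0], [612.0, 6.0, 71.0]]
217 [[631.0, 11.0, 75.0], [622.0, 8.0, 78.0], [612.0, 7.0, 77.0]]
222 [[630.0, 13.0, 77.0], [621.0, 11.0, 79.0], [612.0, 10.0, 78.0]]
227 [[630.0, 15.0, 80.0], [621.0, 13.0, 81.0], [612.0, 12.0, 80.0]]
232 [[629.0, 18.0, 82.0], [621.0, 14.0, 87.0], [611.0, 14.0, 82.0]]
237 [[629.0, 19.0, 86.0], [620.0, 15.0, 93.0], [611.0, 15.0, 87.0]]
242 [[628.0, 19.0, 92.0], [620.0, 16.0, 96.0], [612.0, 15.0, 94.0]]
247 [[628.0, 21.0, 95.0], [620.0, 19.0, 95.0], [611.0, 18.0, 95.0]]
252 [[627.0, 23.0, 95.0], [619.0, 22.0, 95.0], [611.0, 21.0, 95.0]]
257 [[629.0, -7.0, 163.0], [624.0, -8.0, 162.0], [620.0, -9.0, 163.0]]
[348.1849236  189.99422983]
```

View pics/s9.png

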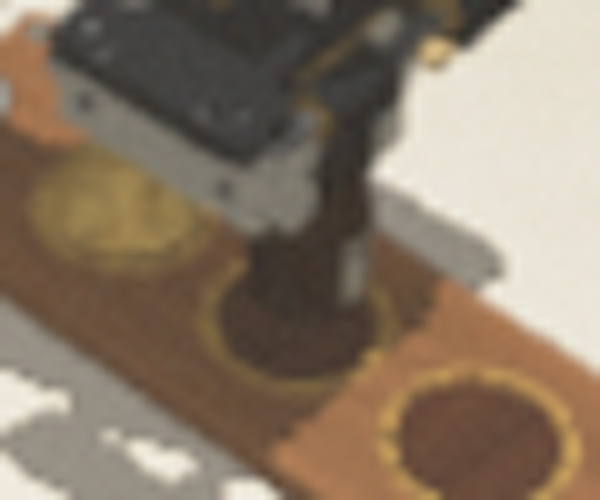

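The bottle is upright with its axis at about the ring-2 centre (cap column 270 against ring 271; y 0.026 against 0.026). Depth puts the base about 20 mm above the board.

```bash
python3 -m inch '0 0 -.5 0 0 0;0 0 -.05 0 0 0;0 0 0 0 0 0'; python3 -m inch '0 0 -.07 0 0 0;0 0 0 0 0 0'; python3 -m inch '0 0 -.05 0 0 0;0 0 0 0 0 0'
```

```text
t: 14.82
eef_pos: [0.6168, 0.0246, 0.0282]
ee_rot: [1.791, 1.57, -2.737]
force: [0.3, 0.5, -1.1]
width: 0.0264
t: 15.08
eef_pos: [0.6171, 0.0247, 0.0265]
ee_rot: [1.446, 1.571, -3.083]
force: [-0.4, -0.5, -0.9]
width: 0.0259
t: 15.32
eef_pos: [0.6174, 0.0245, 0.0256]
ee_rot: [-1.979, 1.57, -0.224]
force: [0.1, -2.1, 2.6]
width: 0.0261
```

Run:
```python
from h import *
w=arm.grab_frame("wrist"); s=arm.get_state(); print(s["eef_pos"].round(4),s["width"],s["force"].round(1))
P=cloud(w)
for r in range(172,262,8): print(r,[(P[r,c]*1000).round(0).tolist() for c in(300,316,332)])
```

```text
[0.6174 0.0246 0.0256] 0.026231504991760905 [-0.6 -1.   3.5]
172 [[636.0, -8.0, 12.0], [625.0, -10.0, 12.0], [614.0, -12.0, 13.0]]
180 [[635.0, -2.0, 13.0], [624.0, -4.0, 11.0], [612.0, -6.0, 12.0]]
188 [[634.0, 3.0, 14.0], [623.0, 1.0, 13.0], [611.0, -1.0, 13.0]]
196 [[633.0, 9.0, 13.0], [622.0, 4.0, 27.0], [610.0, 5.0, 12.0]]
204 [[632.0, 9.0, 33.0], [622.0, 5.0, 43.0], [611.0, 5.0, 34.0]]
212 [[631.0, 9.0, 50.0], [622.0, 6.0, 54.0], [612.0, 6.0, 49.0]]
220 [[630.0, 12.0, 57.0], [621.0, 9.0, 59.0], [612.0, 8.0, 57.0]]
228 [[629.0, 16.0, 59.0], [620.0, 13.0, 62.0], [611.0, 12.0, 59.0]]
236 [[628.0, 19.0, 63.0], [620.0, 14.0, 71.0], [611.0, 15.0, 66.0]]
244 [[628.0, 19.0, 74.0], [620.0, 17.0, 74.0], [611.0, 16.0, 74.0]]
252 [[627.0, 23.0, 75.0], [619.0, 22.0, 75.0], [610.0, 20.0, 74.0]]
260 [[629.0, -7.0, 143.0], [624.0, -7.0, 142.0], [620.0, -8.0, 143.0]]
```

```bash
python3 -m inch '0 0 0 0 0 0;0 0 0 0 0 0;0 0 .8 0 0 0;0 0 .9 0 0 0;0 0 .9 0 0 0;0 0 .4 0 0 0' .75 && python3 -m inch '-.6 -.99 0 0 0 0;-.6 -.99 0 0 0 0;-.6 -.99 0 0 0 0;-.6 -.99 0 0 0 0;-.6 -.99 0 0 0 0;-.6 -.99 0 0 0 0;-.6 -.99 0 0 0 0;-.6 -.99 0 0 0 0;-.6 -.99 0 0 0 0;-.6 -.99 0 0 0 0;0 0 0 0 0 0;0 0 0 0 0 0' && python3 -m inch '0 0 0 0 0 0;0 0 0 0 0 0'
python3 - <<'E'
from h import *
s=arm.get_state(); print(s["eef_pos"].round(4),s["force"].round(1),s["t"])
w=arm.grab_frame("wrist"); m=mask(w,"spool",.437,-.272); v,i=fit(w,"spool",m,.437,-.272); print(v,i,m.sum(),sil(w,PROF["spool"],*v).sum()/4)
P=cloud(w); q=P[m]; t=q[q[:,2]>.036]; print("top",t.min(0).round(3),t.max(0).round(3),t.mean(0).round(4),len(t))
for n in("scene","top"):
    p=arm.grab_frame(n)
    for o,x,y in(("weight",.606,.107),("bottle",.618,.028)):
        m=mask(p,o,x,y,.014); print(n,o,*fit(p,o,m,x,y,.014),m.sum())
    print(n,board(p))
E
```

```text
t: 16.12
eef_pos: [0.6178, 0.025, 0.1164]
ee_rot: [-1.42, 1.569, 0.335]
force: [0.8, -0.4, -1.0]
width: 0.0656
t: 17.62
eef_pos: [0.4369, -0.2722, 0.1146]
ee_rot: [0.833, 1.57, 2.587]
force: [0.4, -0.4, -0.7]
width: 0.0656
t: 17.88
eef_pos: [0.4375, -0.2718, 0.115]
ee_rot: [0.463, 1.571, 2.219]
force: [0.1, -0.1, -0.4]
width: 0.0657
[ 0.4375 -0.2718  0.115 ] [ 0.1 -0.1 -0.4] 17.875
[ 0.4362 -0.2724] 0.874 2088 1827.75
top [ 0.415 -0.294  0.037] [ 0.457 -0.252  0.042] [ 0.4361 -0.2735  0.0401] 1518
scene weight [0.6003 0.1029] 0.778 372
scene bottle [0.6122 0.0243] 0.853 205
scene (array([ 0.6242, -0.0115,  1.724 ]), np.float64(-8.89814567565918), [array([0.6059, 0.1071]), array([0.6181, 0.028 ]), array([ 0.6303, -0.051 ]), array([ 0.6425, -0.1301])])
top weight [0.602  0.1111] 0.511 566
top bottle [0.6149 0.0289] 0.805 145
top (array([ 0.6254, -0.0091,  1.7172]), np.float64(-10.867919921875), [array([0.6079, 0.1097]), array([0.6196, 0.0305]), array([ 0.6312, -0.0486]), array([ 0.6429, -0.1278])])
```

```bash
python3 -m inch '-.05 -.03 -.9 0 0 0;0 0 -.9 0 0 0;0 0 -.9 0 0 0;0 0 -.9 0 0 0;0 0 0 0 0 0;0 0 0 0 0 0' && python3 -m inch '0 0 0 0 0 0;0 0 0 0 0 0;0 0 0 0 0 0;0 0 0 0 0 0;0 0 0 0 0 0' 0 20 && python3 -m inch '0 0 .5 0 0 0;0 0 .9 0 0 0;0 0 .9 0 0 0;0 0 .9 0 0 0;0 0 0 0 0 0;0 0 0 0 0 0'
python3 - <<'E'
from h import *
w=arm.grab_frame("wrist"); s=arm.get_state(); print(s["eef_pos"].round(4),s["width"],s["force"].round(1))
P=cloud(w)
for r in range(180,262,7): print(r,[(P[r,c]*1000).round(0).tolist() for c in(300,316,332)])
E
```

```text
t: 18.77
eef_pos: [0.4363, -0.2734, 0.0079]
ee_rot: [-2.339, 1.57, -0.584]
force: [0.5, -0.3, 0.3]
width: 0.0655
t: 19.4
eef_pos: [0.4356, -0.2732, 0.0071]
ee_rot: [-1.871, 1.571, -0.116]
force: [0.5, 0.4, -0.2]
width: 0.0214
t: 20.15
eef_pos: [0.4354, -0.2731, 0.1034]
ee_rot: [-1.488, 1.57, 0.266]
force: [0.4, -0.6, -0.8]
width: 0.0004
[ 0.4351 -0.2731  0.1028] 0.00016334906464218312 [ 0.  -0.4 -0.3]
180 [[454.0, -281.0, 1.0], [440.0, -292.0, 41.0], [422.0, -287.0, 1.0]]
187 [[453.0, -283.0, 39.0], [439.0, -286.0, 41.0], [425.0, -288.0, 41.0]]
194 [[452.0, -277.0, 39.0], [437.0, -280.0, 41.0], [423.0, -282.0, 39.0]]
201 [[450.0, -270.0, 40.0], [436.0, -272.0, 38.0], [422.0, -276.0, 40.0]]
208 [[449.0, -264.0, 41.0], [435.0, -267.0, 40.0], [421.0, -269.0, 41.0]]
215 [[448.0, -257.0, 41.0], [434.0, -260.0, 40.0], [419.0, -263.0, 41.0]]
222 [[447.0, -235.0, -3.0], [433.0, -254.0, 41.0], [413.0, -242.0, -1.0]]
229 [[448.0, -311.0, 215.0], [429.0, -231.0, -1.0], [439.0, -314.0, 217.0]]
236 [[448.0, -312.0, 220.0], [427.0, -223.0, -1.0], [439.0, -313.0, 221.0]]
243 [[447.0, -311.0, 225.0], [426.0, -215.0, -1.0], [439.0, -313.0, 226.0]]
250 [[447.0, -311.0, 229.0], [424.0, -207.0, -2.0], [439.0, -312.0, 227.0]]
257 [[447.0, -309.0, 228.0], [442.0, -305.0, 219.0], [439.0, -310.0, 227.0]]
```

The fingers shut above the spool without touching it, and it still stands where it was. The bottle's 26–30 mm reading (cap and shoulder) also suggests the fingertips sit higher than I assumed. I'll check this with depth.

Run:
```python
from h import *
s=arm.get_state(); e=s["eef_pos"]; print(e.round(4))
for n in("scene","top"):
    p=arm.grab_frame(n); Q=cloud(p); d=np.hypot(Q[...,0]-e[0],Q[...,1]-e[1])
    for z in np.arange(.05,.26,.01):
        m=(d<.12)&(abs(Q[...,2]-z)<.005)
        if m.sum()>3: print(n,z.round(2),m.sum(),np.nanmin(Q[m],0).round(3),np.nanmax(Q[m],0).round(3))
p=arm.grab_frame("scene"); u=proj(p,e[None]); print("TCP px",u)
u=u[0].astype(int); a=p["frame"][u[1]-50:u[1]+35,u[0]-50:u[0]+50,::-1].copy(); a=cv2.resize(a,None,fx=6,fy=6,interpolation=cv2.INTER_CUBIC)
cv2.drawMarker(a,(300,300),(0,0,255),cv2.MARKER_CROSS,16,1); cv2.imwrite("pics/s10.png",a)
```

```text
[ 0.4351 -0.2731  0.1028]
scene 0.05 65 [ 0.417 -0.327  0.045] [ 0.545 -0.257  0.048]
scene 0.18 4 [ 0.415 -0.287  0.176] [ 0.421 -0.268  0.181]
scene 0.21 88 [ 0.343 -0.328  0.206] [ 0.529 -0.255  0.215]
scene 0.22 193 [ 0.341 -0.328  0.215] [ 0.529 -0.236  0.225]
scene 0.23 352 [ 0.337 -0.329  0.225] [ 0.527 -0.234  0.235]
scene 0.24 162 [ 0.336 -0.33   0.235] [ 0.537 -0.256  0.245]
scene 0.25 720 [ 0.335 -0.329  0.245] [ 0.537 -0.249  0.255]
top 0.21 8 [ 0.349 -0.248  0.206] [ 0.427 -0.233  0.213]
top 0.22 53 [ 0.347 -0.305  0.215] [ 0.432 -0.234  0.225]
top 0.23 85 [ 0.339 -0.271  0.225] [ 0.429 -0.233  0.235]
top 0.24 41 [ 0.339 -0.318  0.236] [ 0.428 -0.245  0.245]
top 0.25 417 [ 0.339 -0.324  0.245] [ 0.416 -0.246  0.252]
TCP px [[370.6533299  267.54754074]]
```

View pics/s10.png

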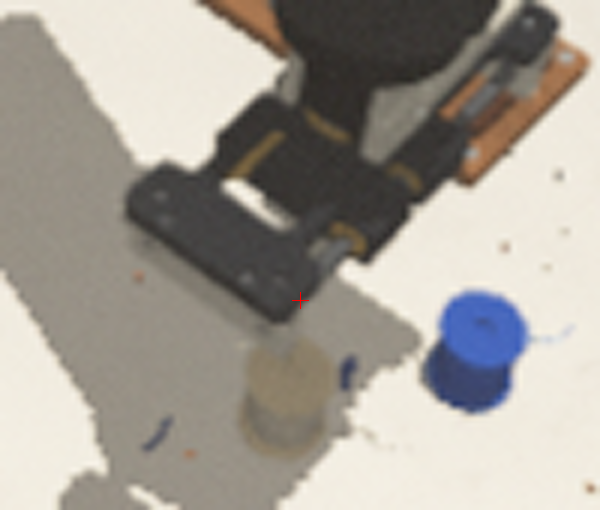

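The gripper body's underside shows at z≈0.206 with the reported TCP at 0.103, but it should be at 0.169. So the real fingertips sit about 40 mm above the reported TCP. I'll descend over the spool in small steps and watch the force.

```bash
python3 -m inch '.02 0 0 0 0 0;0 0 0 0 0 0;0 0 0 0 0 0;0 0 0 0 0 0;0 0 -.9 0 0 0;0 0 -.9 0 0 0;0 0 -.9 0 0 0;0 0 -.9 0 0 0;0 0 -.4 0 0 0;0 0 0 0 0 0;0 0 0 0 0 0' .75; for i in 1; do python3 -m inch '0 0 -.1 0 0 0;0 0 0 0 0 0'; python3 -m inch '0 0 -.1 0 0 0;0 0 0 0 0 0'; done
```

```text
t: 21.72
eef_pos: [0.4369, -0.2735, -0.0161]
ee_rot: [-2.07, 1.569, -0.315]
force: [-0.1, 0.1, 0.4]
width: 0.0657
t: 21.98
eef_pos: [0.4364, -0.2732, -0.0196]
ee_rot: [-1.888, 1.57, -0.134]
force: [-0.5, -0.5, -0.3]
width: 0.0661
t: 22.22
eef_pos: [0.436, -0.2732, -0.0231]
ee_rot: [1.158, 1.57, 2.912]
force: [-0.5, 0.0, -0.2]
width: 0.066
```

```bash
python3 -m inch '0 0 -.2 0 0 0;0 0 0 0 0 0'; python3 -m inch '0 0 -.1 0 0 0;0 0 0 0 0 0'; python3 -m inch '0 0 -.1 0 0 0;0 0 0 0 0 0'
```

```text
t: 22.48
eef_pos: [0.4357, -0.2731, -0.0295]
ee_rot: [1.152, 1.57, 2.907]
force: [0.6, -0.6, 0.1]
width: 0.0659
t: 22.72
eef_pos: [0.436, -0.2732, -0.0322]
ee_rot: [1.171, 1.57, 2.926]
force: [-0.5, 1.3, 0.4]
width: 0.0655
t: 22.98
eef_pos: [0.436, -0.2732, -0.0351]
ee_rot: [1.161, 1.57, 2.916]
force: [-0.1, -0.1, 0.3]
width: 0.0659
```

```bash
python3 -m inch '0 0 0 0 0 0;0 0 0 0 0 0;0 0 0 0 0 0;0 0 0 0 0 0;0 0 0 0 0 0' 0 20 && python3 -m inch '0 0 .5 0 0 0;0 0 .9 0 0 0;0 0 .9 0 0 0;0 0 .9 0 0 0;0 0 .9 0 0 0;0 0 0 0 0 0;0 0 0 0 0 0'
python3 - <<'E'
from h import *
w=arm.grab_frame("wrist"); s=arm.get_state(); print(s["eef_pos"].round(4),s["width"],s["force"].round(1),s["t"])
P=cloud(w)
for r in range(150,262,7): print(r,[(P[r,c]*1000).round(0).tolist() for c in(300,316,332)])
E
```

```text
t: 23.6
eef_pos: [0.436, -0.2732, -0.0349]
ee_rot: [1.51, 1.571, -3.019]
force: [-0.8, -0.5, 1.6]
width: 0.0388
t: 24.48
eef_pos: [0.4359, -0.273, 0.0882]
ee_rot: [-1.09, 1.57, 0.664]
force: [-0.6, -0.4, -1.4]
width: 0.0385
[ 0.4356 -0.273   0.0877] 0.038838757266182494 [ 0.4  0.2 -0.6] 24.525
150 [[460.0, -312.0, -2.0], [445.0, -315.0, -1.0], [430.0, -318.0, -2.0]]
157 [[459.0, -306.0, -4.0], [443.0, -309.0, -2.0], [428.0, -311.0, -2.0]]
164 [[457.0, -299.0, -2.0], [442.0, -302.0, -1.0], [427.0, -305.0, -1.0]]
171 [[456.0, -293.0, -1.0], [441.0, -295.0, -2.0], [426.0, -298.0, -3.0]]
178 [[455.0, -286.0, -2.0], [440.0, -289.0, -1.0], [424.0, -291.0, -3.0]]
185 [[454.0, -279.0, -2.0], [438.0, -282.0, -0.0], [423.0, -285.0, -1.0]]
192 [[453.0, -272.0, -2.0], [437.0, -275.0, -2.0], [422.0, -278.0, -2.0]]
199 [[451.0, -265.0, -2.0], [436.0, -268.0, -2.0], [420.0, -270.0, -2.0]]
206 [[450.0, -258.0, -2.0], [434.0, -260.0, -2.0], [419.0, -263.0, -2.0]]
213 [[449.0, -251.0, -1.0], [440.0, -293.0, 124.0], [417.0, -256.0, -2.0]]
220 [[449.0, -288.0, 125.0], [440.0, -289.0, 124.0], [431.0, -291.0, 125.0]]
227 [[448.0, -286.0, 130.0], [440.0, -291.0, 140.0], [431.0, -289.0, 131.0]]
234 [[447.0, -287.0, 144.0], [440.0, -290.0, 148.0], [432.0, -290.0, 144.0]]
241 [[447.0, -287.0, 152.0], [440.0, -293.0, 163.0], [432.0, -289.0, 151.0]]
248 [[447.0, -289.0, 163.0], [440.0, -290.0, 163.0], [433.0, -291.0, 163.0]]
255 [[447.0, -305.0, 203.0], [443.0, -306.0, 203.0], [438.0, -306.0, 203.0]]
```

```bash
python3 -m inch '.72 .81 0 0 0 0;.72 .81 0 0 0 0;.72 .81 0 0 0 0;.72 .81 0 0 0 0;.72 .81 0 0 0 0;.72 .81 0 0 0 0;.72 .81 0 0 0 0;.72 .81 0 0 0 0;.72 .84 0 0 0 0;0 0 -.9 0 0 0;0 0 -.9 0 0 0;0 0 -.9 0 0 0' && python3 -m inch '0 0 -.5 0 0 0;0 0 0 0 0 0;0 0 0 0 0 0'
python3 - <<'E'
from h import *
w=arm.grab_frame("wrist"); s=arm.get_state(); print(s["eef_pos"].round(4),s["width"],s["force"].round(1),s["t"])
v,f,r=board(w); print(v,f,*r)
P=cloud(w)
for q in range(170,262,6): print(q,[(P[q,c]*1000).round(0).tolist() for c in(290,303,316,329,342)])
np.savez("w11.npz",**{k:w[k] for k in("frame","range_z","mtx","pose")}); save(w,"w11.png",(220,60,420,270),2.8)
E
```

```text
t: 26.02
eef_pos: [0.6297, -0.0536, 0.0049]
ee_rot: [1.545, 1.569, -2.983]
force: [0.8, 0.7, 0.0]
width: 0.0389
t: 26.4
eef_pos: [0.6313, -0.0536, -0.0072]
ee_rot: [-1.808, 1.57, -0.053]
force: [-1.0, -0.1, -0.4]
width: 0.0386
[ 0.6314 -0.0536 -0.0069] 0.03906218478183237 [ 0.1 -0.  -0. ] 26.45
[ 0.6242 -0.0119  1.7387] -18.969099044799805 [0.6041 0.1064] [0.6175 0.0275] [ 0.6308 -0.0514] [ 0.6442 -0.1302]
170 [[655.0, -92.0, 13.0], [647.0, -93.0, 11.0], [640.0, -95.0, 11.0], [632.0, -96.0, 12.0], [624.0, -98.0, 12.0]]
176 [[654.0, -89.0, 13.0], [647.0, -90.0, 12.0], [639.0, -91.0, 12.0], [631.0, -93.0, 13.0], [624.0, -94.0, 11.0]]
182 [[654.0, -85.0, 11.0], [646.0, -86.0, 13.0], [638.0, -88.0, 12.0], [631.0, -89.0, 13.0], [623.0, -91.0, 13.0]]
188 [[653.0, -82.0, 13.0], [645.0, -83.0, 12.0], [638.0, -84.0, 12.0], [630.0, -86.0, 12.0], [622.0, -87.0, 12.0]]
194 [[653.0, -77.0, 12.0], [645.0, -79.0, 12.0], [637.0, -80.0, 12.0], [629.0, -82.0, 13.0], [622.0, -84.0, 13.0]]
200 [[651.0, -79.0, 29.0], [644.0, -76.0, 14.0], [636.0, -77.0, 13.0], [629.0, -78.0, 12.0], [621.0, -80.0, 13.0]]

[... 459 characters left out ...]

230 [[648.0, -61.0, 28.0], [642.0, -68.0, 44.0], [635.0, -71.0, 48.0], [629.0, -71.0, 45.0], [619.0, -67.0, 29.0]]
236 [[648.0, -62.0, 39.0], [641.0, -69.0, 53.0], [635.0, -71.0, 54.0], [629.0, -71.0, 52.0], [621.0, -68.0, 42.0]]
242 [[647.0, -64.0, 51.0], [641.0, -72.0, 67.0], [636.0, -73.0, 68.0], [630.0, -74.0, 67.0], [622.0, -68.0, 51.0]]
248 [[646.0, -68.0, 68.0], [641.0, -69.0, 67.0], [635.0, -71.0, 69.0], [629.0, -71.0, 68.0], [624.0, -72.0, 68.0]]
254 [[645.0, -85.0, 107.0], [642.0, -85.0, 107.0], [638.0, -86.0, 107.0], [634.0, -87.0, 107.0], [630.0, -87.0, 107.0]]
260 [[645.0, -84.0, 109.0], [641.0, -84.0, 109.0], [638.0, -86.0, 110.0], [634.0, -86.0, 110.0], [631.0, -87.0, 111.0]]
```

```bash
python3 -m inch '-.03 .03 -.35 0 0 0;0 0 -.07 0 0 0;0 0 0 0 0 0'; python3 -m inch '0 0 -.06 0 0 0;0 0 0 0 0 0';  python3 -m inch '0 0 -.04 0 0 0;0 0 0 0 0 0'
```

```text
t: 26.82
eef_pos: [0.6296, -0.0527, -0.0206]
ee_rot: [1.622, 1.571, -2.906]
force: [1.1, 0.6, -0.3]
width: 0.0384
t: 27.08
eef_pos: [0.63, -0.0527, -0.021]
ee_rot: [-2.023, 1.57, -0.268]
force: [-3.3, 1.3, 10.8]
width: 0.039
t: 27.32
eef_pos: [0.6301, -0.0528, -0.0212]
ee_rot: [-2.004, 1.569, -0.249]
force: [-6.6, 1.4, 17.1]
width: 0.0389
```

```bash
python3 -m inch '0 0 .07 0 0 0;0 0 0 0 0 0' && python3 -m inch '0 0 0 0 0 0;0 0 0 0 0 0;0 0 .7 0 0 0;0 0 .9 0 0 0;0 0 .9 0 0 0;0 0 .9 0 0 0' .75 && python3 -m inch '-.86 .75 0 0 0 0;-.86 .75 0 0 0 0;-.86 .75 0 0 0 0;-.86 .75 0 0 0 0;-.86 .75 0 0 0 0;-.86 .75 0 0 0 0;-.86 .75 0 0 0 0;0 0 0 0 0 0;0 0 0 0 0 0;0 0 0 0 0 0'
python3 - <<'E'
from h import *
w=arm.grab_frame("wrist"); s=arm.get_state(); print(s["eef_pos"].round(4),s["width"],s["force"].round(1),s["t"])
h=cv2.cvtColor(w["frame"],cv2.COLOR_RGB2HSV).astype(int); P=cloud(w)
for nm,m in(("hue",(h[...,0]>12)&(h[...,0]<32)&(h[...,1]>90)&near(w,.45,.107,.02,.05)),("z",(abs(P[...,2]-.019)<.006)&near(w,.45,.107,.02,.05))):
    m=cv2.morphologyEx(m.astype(np.uint8),cv2.MORPH_OPEN,np.ones((3,3))); k,l,st,c=cv2.connectedComponentsWithStats(m); i=1+np.argmax(st[1:,4]); print(nm,st[i])
    v,u=np.where(l==i); X=np.array([ray(w,a,b,.020)[:2] for a,b in zip(u,v)]) if nm=="hue" else P[l==i][:,:2]
    (c,sz,an)=cv2.minAreaRect((X*1000).astype(np.float32)); print(np.round(c,1),np.round(sz,1),round(an,1),X.mean(0).round(4))
from scipy.spatial.transform import Rotation as Ro
R=Ro.from_euler("xyz",s["ee_rot"]).as_matrix(); print("jaw deg",np.degrees(np.arctan2(R[1,1],R[0,1]))%180)
E
```

```text
t: 27.58
eef_pos: [0.6303, -0.0527, -0.0209]
ee_rot: [-1.669, 1.57, 0.085]
force: [-0.7, 0.3, 5.6]
width: 0.0387
t: 28.32
eef_pos: [0.6294, -0.0528, 0.0809]
ee_rot: [1.498, 1.57, -3.031]
force: [0.0, 0.3, 0.5]
width: 0.0659
t: 29.58
eef_pos: [0.4495, 0.1044, 0.0804]
ee_rot: [2.262, 1.57, -2.268]
force: [-0.4, 0.3, 0.7]
width: 0.0657
[0.4495 0.1044 0.0804] 0.06548868940351259 [0.5 0.2 1.2] 29.625
hue [ 293  174   46   54 1753]
[450.7 103.7] [46.  32.1] 84.2 [0.4507 0.1032]
z [ 293  174   48   54 1797]
[450.1 104.6] [46.7 33.9] 83.7 [0.4503 0.104 ]
jaw deg 10.474416760654265
```

```bash
python3 -m inch '.03 0 0 0 0 -.9;0 0 -.9 0 0 -.9;0 0 -.9 0 0 -.9;0 0 -.9 0 0 -.6;0 0 -.9 0 0 0;0 0 -.15 0 0 0;0 0 0 0 0 0;0 0 0 0 0 0' && python3 -m inch '0 0 -.05 0 0 0;0 0 0 0 0 0' && python3 -m inch '0 0 0 0 0 0;0 0 0 0 0 0;0 0 0 0 0 0;0 0 0 0 0 0;0 0 0 0 0 0' 0 12
```

```text
t: 30.62
eef_pos: [0.4508, 0.1051, -0.031]
ee_rot: [-0.902, 1.569, 0.565]
force: [0.1, 0.1, 0.4]
width: 0.0659
t: 30.88
eef_pos: [0.4502, 0.105, -0.033]
ee_rot: [-0.816, 1.57, 0.651]
force: [-0.5, 0.5, 0.9]
width: 0.0657
t: 31.5
eef_pos: [0.45, 0.1048, -0.0335]
ee_rot: [2.183, 1.571, -2.633]
force: [0.2, 0.1, 0.8]
width: 0.034
```

```bash
python3 -m inch '0 0 .5 0 0 0;0 0 .9 0 0 0;0 0 .9 0 0 0;0 0 .9 0 0 0;0 0 .6 0 0 0;0 0 0 0 0 0' && python3 -m inch '.71 -.87 0 0 0 .3;.71 -.87 0 0 0 .4;.71 -.87 0 0 0 .4;.71 -.87 0 0 0 .4;.71 -.87 0 0 0 .4;.71 -.87 0 0 0 .4;.71 -.87 0 0 0 .4;.71 -.87 0 0 0 .3;.75 -.91 0 0 0 0;0 0 -.9 0 0 0;0 0 -.9 0 0 0;0 0 -.5 0 0 0' && python3 -m inch '0 0 0 0 0 0;0 0 0 0 0 0'
python3 - <<'E'
from h import *
w=arm.grab_frame("wrist"); s=arm.get_state(); print(s["eef_pos"].round(4),s["width"],s["force"].round(1),s["t"])
v,f,r=board(w); print(v,f,*r)
P=cloud(w)
for q in range(190,262,6): print(q,[(P[q,c]*1000).round(0).tolist() for c in(290,303,316,329,342)])
for n in("scene","top"): print(n,board(arm.grab_frame(n))[2])
E
```

```text
t: 32.25
eef_pos: [0.4508, 0.1053, 0.0818]
ee_rot: [-0.848, 1.568, 0.618]
force: [-0.8, 0.9, -0.9]
width: 0.034
t: 33.75
eef_pos: [0.6412, -0.1315, 0.0086]
ee_rot: [1.408, 1.567, 3.136]
force: [-0.5, 0.1, -0.8]
width: 0.0338
t: 34.0
eef_pos: [0.6436, -0.1312, 0.0123]
ee_rot: [-1.954, 1.57, -0.225]
force: [0.4, -0.9, -0.0]
width: 0.034
[ 0.6438 -0.1312  0.0127] 0.034069560245414236 [0.4 0.5 0.7] 34.05
[ 0.6244 -0.0126  1.7294] -9.223590850830078 [0.6055 0.1059] [0.6181 0.0269] [ 0.6308 -0.0521] [ 0.6434 -0.1311]
190 [[666.0, -154.0, 13.0], [657.0, -155.0, 13.0], [648.0, -156.0, 13.0], [640.0, -157.0, 12.0], [631.0, -159.0, 13.0]]
196 [[665.0, -149.0, 12.0], [656.0, -151.0, 13.0], [648.0, -152.0, 13.0], [639.0, -153.0, 13.0], [630.0, -155.0, 13.0]]
202 [[665.0, -145.0, 12.0], [656.0, -147.0, 14.0], [647.0, -148.0, 12.0], [638.0, -149.0, 13.0], [630.0, -151.0, 13.0]]
208 [[664.0, -141.0, 13.0], [655.0, -142.0, 13.0], [646.0, -144.0, 13.0], [638.0, -145.0, 13.0], [629.0, -147.0, 13.0]]
214 [[662.0, -151.0, 54.0], [655.0, -152.0, 56.0], [648.0, -153.0, 55.0], [641.0, -154.0, 54.0], [634.0
[... 381 characters left out ...]
[[659.0, -141.0, 63.0], [653.0, -142.0, 64.0], [646.0, -143.0, 65.0], [639.0, -144.0, 63.0], [633.0, -145.0, 64.0]]
244 [[659.0, -138.0, 64.0], [652.0, -139.0, 65.0], [646.0, -140.0, 64.0], [639.0, -141.0, 64.0], [632.0, -142.0, 64.0]]
250 [[659.0, -134.0, 62.0], [652.0, -135.0, 64.0], [645.0, -137.0, 64.0], [638.0, -138.0, 64.0], [632.0, -139.0, 66.0]]
256 [[657.0, -163.0, 128.0], [653.0, -163.0, 128.0], [649.0, -164.0, 128.0], [646.0, -165.0, 128.0], [642.0, -165.0, 128.0]]
scene [array([0.6286, 0.139 ]), array([0.644 , 0.0605]), array([ 0.6593, -0.018 ]), array([ 0.6747, -0.0965])]
top [array([0.6087, 0.1096]), array([0.62  , 0.0304]), array([ 0.6312, -0.0488]), array([ 0.6425, -0.128 ])]
```

```bash
python3 -m inch '0 0 -.6 0 0 0;0 0 -.35 0 0 0;0 0 -.05 0 0 0;0 0 0 0 0 0'; python3 -m inch '0 0 -.06 0 0 0;0 0 0 0 0 0'; python3 -m inch '0 0 -.04 0 0 0;0 0 0 0 0 0'
```

```text
t: 34.65
eef_pos: [0.6427, -0.1313, -0.0188]
ee_rot: [1.535, 1.57, -3.019]
force: [0.1, -0.6, 0.4]
width: 0.0338
t: 34.9
eef_pos: [0.6432, -0.1314, -0.0196]
ee_rot: [-1.878, 1.57, -0.15]
force: [-1.3, 1.1, 3.2]
width: 0.0343
t: 35.15
eef_pos: [0.6432, -0.1314, -0.0196]
ee_rot: [-1.988, 1.57, -0.259]
force: [-4.4, 1.2, 13.3]
width: 0.0339
```

```bash
python3 -m inch '0 0 .06 0 0 0;0 0 0 0 0 0' && python3 -m inch '0 0 0 0 0 0;0 0 0 0 0 0;0 0 .5 0 0 0;0 0 1 0 0 0;0 0 1 0 0 0;0 0 1 0 0 0;0 0 1 0 0 0' .6 && python3 -m inch '-.15 .75 .8 0 0 0;-.15 .75 .8 0 0 0;-.15 .75 .8 0 0 0;-.15 .75 .8 0 0 0;-.15 .75 .8 0 0 0;-.15 .75 .8 0 0 0;-.15 .75 .8 0 0 0;-.15 .75 .8 0 0 0;0 0 0 0 0 0;0 0 0 0 0 0;0 0 0 0 0 0'
python3 - <<'E'
from h import *
w=arm.grab_frame("wrist"); s=arm.get_state(); print(s["eef_pos"].round(4),s["force"].round(1),s["t"])
np.savez("wf.npz",**{k:w[k] for k in("frame","range_z","mtx","pose")}); save(w,"wf.png",(200,0,440,260),2.3)
v,f,r=board(w); print(v,f,*r); P=cloud(w); a=np.array([np.cos(v[2]),np.sin(v[2])]); b=np.array([a[1],-a[0]])
for c,n,zt in zip(r,("weight","bottle","spool","wax"),(.104,.076,.056,.034)):
    d=P[...,:2]-c; m=(np.hypot(d[...,0],d[...,1])<.04)&(P[...,2]>zt-.008)&(P[...,2]<.12); q=d[m]
    if len(q): print(n,len(q),"along/across mid mm",*[(1000*(np.percentile(q@e,2)+np.percentile(q@e,98))/2).round(1) for e in(a,b)],"size",*[(1000*np.ptp(q@e)).round(0) for e in(a,b)],"ztop",np.nanpercentile(P[m][:,2],90).round(3))
E
```

```text
t: 35.4
eef_pos: [0.643, -0.1313, -0.0196]
ee_rot: [-1.444, 1.57, 0.285]
force: [0.5, 0.3, 4.0]
width: 0.0334
t: 36.28
eef_pos: [0.643, -0.1314, 0.1177]
ee_rot: [-1.782, 1.57, -0.054]
force: [0.8, 0.5, 0.2]
width: 0.0527
t: 37.65
eef_pos: [0.6065, 0.0481, 0.3067]
ee_rot: [1.688, 1.57, -2.868]
force: [0.4, -0.7, 0.2]
width: 0.0526
[0.6066 0.048  0.3067] [-0.7  0.9 -0.2] 37.7
[ 0.6244 -0.0134  1.7289] -24.966638565063477 [0.6055 0.1051] [0.6181 0.0261] [ 0.6307 -0.0529] [ 0.6433 -0.1319]
weight 249 along/across mid mm 0.5 -0.1 size 26.0 26.0 ztop 0.102
bottle 271 along/across mid mm -1.6 -1.6 size 26.0 26.0 ztop 0.075
spool 711 along/across mid mm 0.3 -0.3 size 41.0 40.0 ztop 0.055
wax 837 along/across mid mm 1.5 -0.2 size 48.0 33.0 ztop 0.033
```

View pics/wf.png

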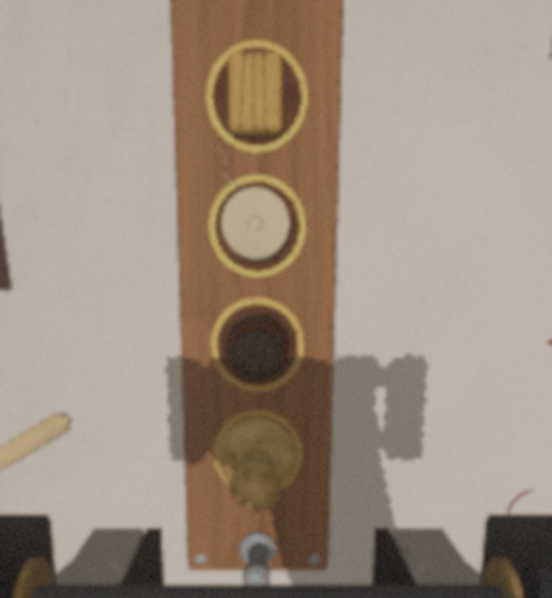

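The last view shows, from the post outward, weight (258,450), bottle (257,345), spool (256,222) and wax (255,92). Each sits upright inside its ring with the gripper clear.

```bash
python3 -c "
from station import arm
print(arm.job_done(), arm.get_state()['t'])"
```

```text
the job is handed in; nothing more can be done
the job is handed in; nothing more can be done
```

The job is done and handed in at about 38 s. From the post outward, the brass weight, brown bottle, white spool and beeswax each stand upright in their own ring, let go. I never reached for the tape roll, glue pot or look-alikes.

- **Last check:** the wrist depth picture put each item within about 2 mm of its ring centre. Heights above the board matched each item to within about 2 mm, and the gripper was clear of everything.
- **First try at the spool failed:** the gripper shut on nothing because the real fingertips sit about 37 mm above the reported TCP. I worked this out from camera depth and a slow descent, lowered to suit, and the spool and wax grips then held.
- **Weight and bottle were gripped too high:** I only found the offset after placing them. The bottle slipped a few millimetres down in the grip, but both were set down upright and centred.
- **Cameras disagreed slightly:** the top camera put the rings 2–4 mm from the wrist camera. I used the wrist camera for both picking and placing so that its error would mostly cancel. The scene camera's ring fit failed once because the arm was in its view, so I ignored that reading.

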